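# Move the cast basket to the spring hook

## Robot

A 6-joint arm with a two-finger parallel gripper is mounted at the origin on a cart in front of the work surface, level with it; the furniture and walls round the work are solid. World frame = base frame: x ahead of the robot, y to its left, z up, the work surface at z = 0. Lengths are in m, angles in degrees, forces in N, time in s.
With the tool pointing down it reaches from about 0.25 to 0.725 m from the base axis. Payload 9.7 kg.
Tool frame: the origin (TCP) lies between the finger pads; the fingertips stand 22 mm ahead of it and the grasp point (between the pads) lies 3 mm ahead of it; z points along the fingers, y is the line along which they close (so a half turn about z gives the same grasp; the last joint's range is limited). The gripper opens to 85 mm and grips with 20 to 120 N. Pads are 22 mm wide; open, the fingers measure 114 mm over their backs; the gripper's body (76 mm by 85 mm) begins 54 mm behind the grasp point. The pads swing forward as they close: fully open they stand 13 mm farther back than shut.
Start: joints at [-64.229, 4.979, 10.078, 95.1, 0, 90], TCP at [0.239, -0.495, 0.253] pointing down, gripper open.
Joint ranges: [-179.16, 179.16], [-48.56, 103.87], [-65.8, 70.77], [-126.05, 130.52], [-82.76, 87.17], [-180, 180]. Speed limits (degrees/s): [127.2, 127.2, 147.25, 180, 180, 180].

## Interface

Orientations are given as [roll, pitch, yaw] about the fixed x, y, z axes, in that order (R = Rz(yaw) Ry(pitch) Rx(roll)).
In Python, from workcell import bot, viewer, finder gives the robot as it stands.
- The arm moves only by the tool move_arm, never from a script. Its arguments are lists of equal length, an entry for each row: "offset": the shift along the tool's x, y, z in cm, a list of three; "twist": the turn, a rotation vector about the tool's x, y, z in rad, a list of three; "grip": the opening, from 0 (shut) to 1 (fully open). In form: {"offset": [[x, y, z], ...], "twist": [[ax, ay, az], ...], "grip": [grip, ...]}. A call has 1 to 5 rows; each row shifts and turns the commanded pose from where the row before left it, along the tool's axes as they then stand; what a row does not reach is not made up. A row lasts 1/10 s, in which the tool goes at most 50 mm and 8.59 degrees, less where a joint would pass 70% of its speed; a pose out of reach is approached as far as the arm can. A call is refused whole if a number of a shift passes 5 or a number of a turn 0.15, either way. A call with a gripper value outside its range is refused whole. The fingers move at their own pace and stop on an object; "force" is the grip in N (left out, the last holds). Time passes only in rows, so rows that do not move let the fingers close. It gives the time, the measured TCP pose, the force, the opening and the grip force at its end, in the units of the state.
- bot.get_obs(): the state, without advancing time (a new reading comes with each control period).
- viewer.camera(name): name is "side" or "top" or "wrist"; returns a dict with "color" (400x640x3 uint8, red, green, blue), "depth" (400x640 float32, m along the optical axis (not along the pixel's ray), 0 where there is no reading), "vfov" (degrees; the focal length in pixels is half the picture's height over the tangent of half this angle, whatever the lens; pixels are square), "cx", "cy" (the principal point, pixels), "k1" (the pictures are not rectified: a ray, as slopes to the right and down, at radius r is drawn at 1 + k1 r^2 times it, then the intrinsics apply), "position" and "attitude" of the camera in the world; the wrist camera has in their place "tool_from_camera" (4x4, takes a point from camera to tool coordinates, whose origin is the TCP and whose axes are the flange's). Camera axes: x right, y down, z forward; pixel columns grow to the right and rows downward; lengths in m; the calibration is good to about 2 mm. A picture is of the moment at which its call begins: read the wrist's pose just before it.
- bot.job_done(): hands the job in; it is judged then, once.
Trained networks look in a picture, given as the dict that the camera call returned (one of the last four; its "shot" number tells which), for a name from the list of things; names that differ only in an ending like _2 or _b are one class to them, and where a whole thing is asked for, a point or a joint stands for the part that bears it (a point fixed in the world has none). Each returns a list of dicts, best first, with "p" (0 to 1); they miss things now and then, are a little off and sometimes report something else, mostly with a low value. They report only what shows in the picture. A call takes as long as a camera call.
- finder.boxes_of(picture, thing): "position" ([column, row] in pixels, amid what is visible of it).
- finder.pinpoint(picture, thing): "position" ([column, row] in pixels: a listed point, or the origin of a listed thing).
The state is a dict: "time": time; "q": joint angles; "qd": joint speeds; "joint_efforts": joint torques, N m; "ee_pos": TCP position; "tcp_rot": TCP orientation; "wrist_force": force on the tool from outside, world axes, zero at the start; "torque": the same for the moment, N m; "opening": finger opening in m; "grasp_force": force on a finger pad.
Only numpy, scipy, OpenCV 4.12 (cv2) and the standard library are available. Lean on these libraries where they do the work, as an engineer would, in place of code of your own. Each camera call takes 0.05 s, during which the arm holds its last target. There are 200 camera calls.

## Task

Take the small wire basket with the plaster cast off the open double hook (grey foot) and, without setting it down anywhere and keeping it level, hang it on the spring hook (blue foot): ease its cross bar onto the two prongs, slide it in gently under the red roofs against the orange spring keeper until it drops fully home into the pockets, then let go. Do not force it: the spring hook takes no more than a light push, and its prongs stand at a different height each time. Leave the jar, the dish and the dropper bottle where they are.

Things in the scene. Friction and masses are not known exactly. Their poses are not given: they have to be found in the camera images.
- basket: Wire basket 56 (x) x 96 (y) mm, rim 32 mm high, about 0.4 kg. Origin: centre of its underside, z up. At y = +-46 mm an upright wire rises to a round cross bar along y. It hangs by this bar on two prongs of a hook, which pass through the window between bar and rim: so it leaves and enters a hook from the hook's front (-x).
- bar (a point): Centre of the basket's round cross bar (diameter 8 mm, 96 mm long), 120 mm above the basket's underside and 88 mm above its rim, over its middle.
- grip (a point): Centre of the basket's flat blue grip on the middle of the bar, 44 mm above the bar's centre: 12 mm thick (along the basket's x), 30 mm wide (y), 36 mm high. Take it from above, fingers closing along the basket's x.
- cast: Small plaster cast, 34x43x15 mm, lying loose in the basket. Origin: centre of its underside.
- open_hook: Fixed stand, grey foot (x -50 to +110, y +-50 mm, 10 mm high), where the basket hangs at first. Origin on the bench under the hung bar. Two prongs at y = +-28 mm, 12 mm wide, point to its -x: tops 196 mm over the bench, 10 mm thick, tips at x = -50 mm turned up 8 mm; the bar lies between 6 mm high ridges at x = +-9 mm. Cross beam from x = +50, post at x = +85 mm, 212 mm high.
- spring_hook: Fixed stand, blue foot (same foot and post as the other). Origin on the bench straight under the centre of the seated bar. Its head has two prongs at y = +-28 mm, 12 mm wide, that point to its -x, each with a red roof. The head is clamped at another height each time: the prongs' flat tops (the run) lie 175 to 205 mm over the bench. This is NOT reported: find it by touch or sight.
- mouth (a point): Point of the spring hook's stand at x = -33 mm, y = 0, fixed 205 mm over the bench (the run's highest setting). Here the bar can be let down onto the run from above (bar centre x -40 to -26 mm). The run is flat from x = -45 to -4 mm, 14 mm thick; tips at x = -50 mm turned up 5 mm. The stand takes at most 25 N from the basket.
- seat_axis (a point): Point of the spring hook's stand over its origin, fixed 205 mm over the bench. Here the prongs have a pocket, from x = -4 to +18 mm, floor 6 mm below the run. Roofs from x = -20 to +20 mm (undersides 14 mm, tops 18 mm above the run, flared front edge to 22 mm) bar it from above: slide the bar in along the run, then down. Seated bar centre: x = 0 mm, 2 mm below the run.
- keeper (a joint): Orange spring keeper between the prongs of the spring hook: 0 = out, grows (m) as the bar pushes it to the hook's +x, at most 0.012. Its nose touches the bar when the bar's centre is at x = -4 mm; preload 1.2 N, 0.3 N per mm. With the bar seated it reads about 0.004 and presses the bar against the pocket's front wall.
- pink_jar: Bystander: jar with a pink top, 40x40x36 mm. Origin under its centre.
- dish: Bystander: clear round dish, 60x60x24 mm. Origin under its centre.
- dropper: Bystander: white dropper bottle, 33x33x118 mm. Origin under its centre.

How it is judged:
By the outcome, as a careful person would: the job done as asked, in the order asked, and still so for the second after the job is handed in, with the robot touching nothing.
It also fails if it takes over 58 s, if anything falls off the work surface, if the arm or the gripper's body presses on something with over 40 N, if the wrist force passes 120 N, or if a joint passes its speed limit or range.

## Working session

There is one attempt and no reset: what is moved stays moved. The work goes in short steps, Python scripts to look and compute and a tool call to move; the robot and the scene stay as the last step left them, time stands still between calls to the robot, and variables do not carry over. Pictures are saved under pics/ and viewed, at most 10 in all, crops included, and the job is handed in when it is done.

Besides the shell and the picture viewer there is one more tool, called after "Request:" by a JSON object that holds its "name" and its "arguments", one argument or row to a line. move_arm: Moves the arm, as the interface text tells. Its arguments: {"type":"object","properties":{"offset":{"type":"array","items":{"type":"array","items":{"type":"number"}}},"twist":{"type":"array","items":{"type":"array","items":{"type":"number"}}},"grip":{"type":"array","items":{"type":"number"}},"force":{"type":"number"}},"required":["offset","twist","grip"]}

```bash
mkdir -p pics; ls
cat > h.py <<'E'
import numpy as np, cv2
from scipy.spatial.transform import Rotation as R
from workcell import bot, viewer, finder
def K(p):
    f=200/np.tan(np.radians(p['vfov'])/2)
    return np.array([[f,0,p['cx']],[0,f,p['cy']],[0,0,1.]]), np.array([p['k1'],0,0,0,0.])
def pose(p,obs=None):
    if 'position' in p:
        a=np.array(p['attitude'],float)
        Rm=a if a.shape==(3,3) else R.from_euler('xyz',a,degrees=True).as_matrix()
        return Rm,np.array(p['position'])
    T=np.array(p['tool_from_camera']); a=np.array(obs['tcp_rot'],float)
    Rt=R.from_euler('xyz',a,degrees=True).as_matrix()
    return Rt@T[:3,:3], Rt@T[:3,3]+np.array(obs['ee_pos'])
def ray(p,uv,obs=None):
    k,d=K(p); n=cv2.undistortPoints(np.array([[uv]],float),k,d)[0,0]
    Rm,t=pose(p,obs); return t,Rm@np.array([n[0],n[1],1.])
def tri(rays):
    A=np.zeros((3,3));b=np.zeros(3)
    for o,d in rays:
        d=d/np.linalg.norm(d);P=np.eye(3)-np.outer(d,d);A+=P;b+=P@o
    x=np.linalg.solve(A,b)
    return x,[np.linalg.norm(np.cross(x-o,d/np.linalg.norm(d))) for o,d in rays]
def pt(p,uv,obs=None):
    o,d=ray(p,uv,obs);u,v=int(round(uv[0])),int(round(uv[1]))
    z=p['depth'][max(v-1,0):v+2,max(u-1,0):u+2];z=z[z>0]
    return o+d*np.median(z) if len(z) else None
E
python3 - <<'E'
from h import *
np.set_printoptions(precision=4,suppress=True)
o=bot.get_obs();print(o)
P={}
for n in ['side','top','wrist']:
    o=bot.get_obs();p=viewer.camera(n);P[n]=p
    print(n,{k:v for k,v in p.items() if k not in('color','depth')})
    cv2.imwrite(f'pics/{n}0.png',p['color'][:,:,::-1])
for t in ['basket','bar','grip','open_hook','spring_hook','mouth','seat_axis','pink_jar','dish','dropper','cast']:
    rs=[]
    for n in P:
        q=finder.pinpoint(P[n],t)
        if q and q[0]['p']>.3:
            rs.append(ray(P[n],q[0]['position'],o)); print(t,n,np.array(q[0]['position']),round(q[0]['p'],2),pt(P[n],q[0]['position'],o) if 0<=q[0]['position'][0]<639 and 0<=q[0]['position'][1]<399 else '')
    if len(rs)>1: print('  tri',*tri(rs))
E
```

```text
pics
{'time': 0.0, 'q': array([-64.226 ,   5.0105,  10.0367,  95.0985,   0.0006,  89.9991]), 'qd': array([ 0.0019,  0.0147, -0.0605,  0.0065, -0.053 ,  0.0568]), 'joint_efforts': array([  0.0027, -52.0384,  46.4805,   0.0164,   0.0002,   0.    ]), 'ee_pos': array([ 0.2391, -0.4951,  0.2526]), 'tcp_rot': array([-179.9277,   -0.0006,   25.7749]), 'wrist_force': array([0.1938, 0.1154, 0.1026]), 'torque': array([-0.0229,  0.0103, -0.028 ]), 'grasp_force': 0.0, 'opening': 0.08531127254575252}
side {'vfov': 49.37410350729394, 'cx': 311.2603410823592, 'cy': 197.69357413362798, 'k1': 0.017012966052529825, 'position': array([ 0.2769, -1.1842,  0.5534]), 'attitude': array([-111.2377,   -1.4119,  -13.6746]), 'shot': 1}
top {'vfov': 45.95795470589377, 'cx': 324.0900950558299, 'cy': 199.28853020223812, 'k1': -0.05940626591479212, 'position': array([ 0.3524, -0.2038,  1.3326]), 'attitude': array([-172.0176,   -0.6675,  -88.521 ]), 'shot': 2}
wrist {'vfov': 58.77382025876126, 'cx': 316.7982967245595, 'cy': 206.80295061387045, 'k1': -0.01985932023899831, 'tool_from_camera': array([[-0.0007, -0.9475,
[... 1669 characters left out ...]
29152)]
pink_jar side [329.9 239.2] 0.54 [ 0.5944 -0.1533  0.0136]
dish side [285. 247.] 0.8 [ 0.4655 -0.171   0.0115]
dish top [302.1 223.8] 0.59 [ 0.4676 -0.1542  0.0035]
  tri [ 0.4681 -0.1542  0.0025] [np.float64(0.00046330557603148657), np.float64(0.0004633055760314257)]
dropper side [296.4 328. ] 0.87 [ 0.428  -0.4975  0.0058]
dropper top [419.7 237.7] 0.49 [ 0.4314 -0.4692  0.09  ]
  tri [ 0.4337 -0.4882 -0.0017] [np.float64(0.003607154449039046), np.float64(0.003607154449039024)]
cast side [308.  246.6] 0.39 [ 0.4828 -0.3543  0.1054]
cast top [355.2 215.4] 0.6 [ 0.4854 -0.2968  0.0971]
  tri [ 0.492  -0.2993  0.0755] [np.float64(0.004361449195978034), np.float64(0.00436144919597801)]
```

```bash
python3 -c "
import cv2
a=cv2.imread('pics/side0.png')[100:360,200:440];b=cv2.imread('pics/top0.png')[120:280,180:450]
cv2.imwrite('pics/side0c.png',cv2.resize(a,None,fx=2.3,fy=2.3,interpolation=2));cv2.imwrite('pics/top0c.png',cv2.resize(b,None,fx=2.9,fy=2.9,interpolation=2))"
```

```text
(no output)
```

View pics/side0c.png

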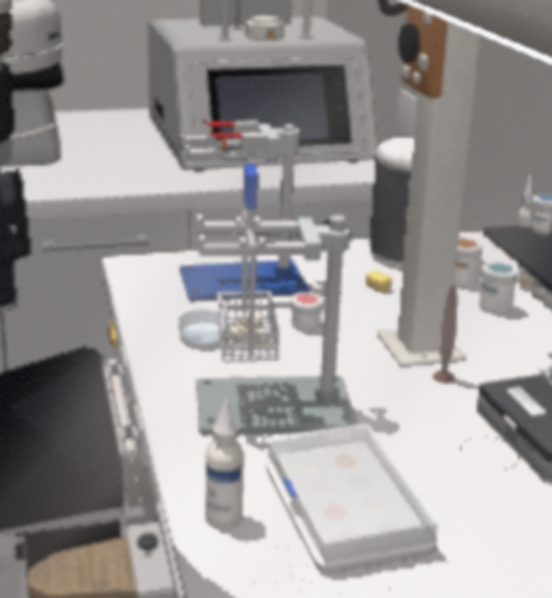

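View pics/top0c.png

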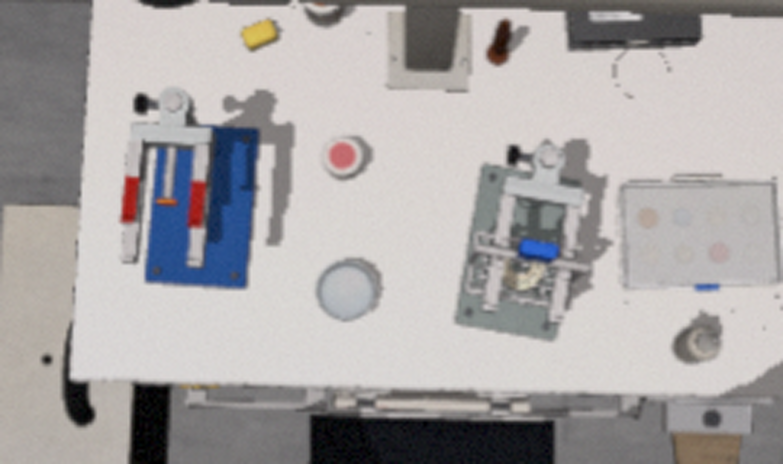

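Side view: the basket hangs with its blue grip at full-picture pixel ≈(309,181), and the spring hook's red roofs are behind it at ≈(298,157). Top view: the blue foot is at upper left and almost square to the axes. The grey foot is turned a little clockwise, with the grip at ≈(366,206).

```bash
cat > m.py <<'E'
from h import *
np.set_printoptions(precision=4,suppress=True)
def cloud(p,o=None):
    k,d=K(p);v,u=np.mgrid[0:400,0:640]
    n=cv2.undistortPoints(np.stack([u,v],-1).reshape(-1,1,2).astype(float),k,d)[:,0]
    Rm,t=pose(p,o);return ((np.c_[n,np.ones(len(n))]*p['depth'].reshape(-1,1))@Rm.T+t).reshape(400,640,3)
def foot(p,C,hsv,lo,hi,cen,z0=.004,z1=.018,r=.13):
    m=cv2.inRange(hsv,lo,hi)>0
    m&=(np.linalg.norm(C[...,:2]-cen,axis=2)<r)&(C[...,2]>z0)&(C[...,2]<z1)
    P=C[m][:,:2]
    rect=cv2.minAreaRect((P*1000).astype(np.float32));return rect,m.sum(),np.median(C[m][:,2])
E
python3 - <<'E'
from m import *
o=bot.get_obs();p=viewer.camera('top');C=cloud(p)
hsv=cv2.cvtColor(p['color'],cv2.COLOR_RGB2HSV)
print(np.median(C[250:260,270:290,2]))
# feet: by pixel polygon projected on z=.01 plane
print('blue',foot(p,C,hsv,(100,120,30),(125,255,255),[.53,-.02],z0=-.01,z1=.03))
print('grey',foot(p,C,hsv,(0,0,60),(179,70,190),[.5,-.30],z0=.005,z1=.02,r=.14))
m=(cv2.inRange(hsv,(100,150,60),(125,255,255))>0)&(C[...,2]>.19)
print('grip',m.sum(),C[m].mean(0),C[m].min(0),C[m].max(0),cv2.minAreaRect((C[m][:,:2]*1000).astype(np.float32)))
m=((cv2.inRange(hsv,(0,150,60),(6,255,255))>0)|(cv2.inRange(hsv,(172,150,60),(179,255,255))>0))&(C[...,2]>.15)&(C[...,1]>-.1)
n,l=cv2.connectedComponents(m.astype(np.uint8))
for i in range(1,n):
    k=l==i
    if k.sum()>8: print('red',k.sum(),np.median(C[k],0),C[k].min(0),C[k].max(0))
# high points of spring hook & open hook
for nm,x0,x1,y0,y1 in [('spr',.44,.64,-.09,.06),('open',.4,.62,-.38,-.22)]:
    k=(C[...,0]>x0)&(C[...,0]<x1)&(C[...,1]>y0)&(C[...,1]<y1)&(C[...,2]>.14)
    P=C[k];np.save(f'{nm}.npy',P);print(nm,len(P),np.histogram(P[:,2],np.arange(.14,.29,.005)))
m=(C[...,0]>.45)&(C[...,0]<.66)&(C[...,1]>-.09)&(C[...,1]<.06)&(C[...,2]>.14)
v,u=np.nonzero(m); print(u.min(),u.max(),v.min(),v.max())
E
```

```text
-0.11608778986766755
blue (((559.347900390625, -1.6302108764648438), (96.53257751464844, 157.45489501953125), 87.73701477050781), np.int64(1243), np.float64(0.009883591218497578))
grey (((510.13214111328125, -297.2929992675781), (179.11865234375, 271.3414611816406), 32.98152160644531), np.int64(928), np.float64(0.009761626526830103))
grip 162 [ 0.7157 -0.4283  0.3091] [ 0.3524 -0.9388  0.1916] [ 0.9875 -0.2038  1.3326] ((762.1708984375, -469.1804504394531), (345.2891540527344, 913.2205200195312), 36.359962463378906)
red 59 [0.5301 0.027  0.2132] [0.5129 0.0222 0.2095] [0.548  0.0323 0.2196]
red 67 [ 0.5269 -0.0278  0.2131] [ 0.5098 -0.0339  0.209 ] [ 0.5446 -0.0223  0.2171]
spr 1224 (array([  1,   1,   1,   0,   0,   0,   0,   1,  21,  50, 126, 173,  64,
       210, 332,  72,   0,   0,   0,   0,   0,   0,   0,   0,   0,   0,
         0,   0,   0]), array([0.14 , 0.145, 0.15 , 0.155, 0.16 , 0.165, 0.17 , 0.175, 0.18 ,
       0.185, 0.19 , 0.195, 0.2  , 0.205, 0.21 , 0.215, 0.22 , 0.225,
       0.23 , 0.235, 0.24 , 0.245, 0.25 , 0.255, 0.26 , 0.265, 0.27 ,
       0.275, 0.28 , 0.285]))
open 967 (array([  1,   2,   1,   1,   2,   1,   2,   0,   5,  21, 147, 423, 215,
        23,  29,   0,   1,   2,   2,   4,   5,   2,   5,  24,  47,   2,
         0,   0,   0]), array([0.14 , 0.145, 0.15 , 0.155, 0.16 , 0.165, 0.17 , 0.175, 0.18 ,
       0.185, 0.19 , 0.195, 0.2  , 0.205, 0.21 , 0.215, 0.22 , 0.225,
       0.23 , 0.235, 0.24 , 0.245, 0.25 , 0.255, 0.26 , 0.265, 0.27 ,
       0.275, 0.28 , 0.285]))
221 264 96 212
```

Request:
{"name": "move_arm", "arguments": {
  "offset": [
    [0,0,-4.5],
    [0,0,-4.5],
    [0,0,-2],
    [0,0,0],
    [0,0,0]
  ],
  "twist": [
    [0,0,-0.15],
    [0,0,-0.15],
    [0,0,-0.15],
    [0,0,-0.15],
    [0,0,-0.15]
  ],
  "grip": [1,1,1,1,1]
}}

```text
time: 2.35
ee_pos: [0.2393, -0.4956, 0.3642]
tcp_rot: [179.9, 0.1, 69.1]
wrist_force: [0.4, -0.1, 0.3]
opening: 0.0856
grasp_force: 0.0
```

Request:
{"name": "move_arm", "arguments": {
  "offset": [
    [0,0,0],
    [3.4,2.8,0],
    [3.4,2.8,0],
    [3.4,2.8,0],
    [3.4,2.8,0]
  ],
  "twist": [
    [0,0,-0.15],
    [0,0,0],
    [0,0,0],
    [0,0,0],
    [0,0,0]
  ],
  "grip": [1,1,1,1,1]
}}

```text
time: 2.85
ee_pos: [0.3793, -0.386, 0.3634]
tcp_rot: [180.0, 0.0, 77.3]
wrist_force: [0.9, -1.3, 0.1]
opening: 0.0853
grasp_force: 0.0
```

Request:
{"name": "move_arm", "arguments": {
  "offset": [
    [3.4,2.8,0],
    [3.4,2.8,0],
    [0,0,0],
    [0,0,0]
  ],
  "twist": [
    [0,0,0],
    [0,0,0],
    [0,0,0],
    [0,0,0]
  ],
  "grip": [1,1,1,1]
}}

```text
time: 3.25
ee_pos: [0.4484, -0.3324, 0.363]
tcp_rot: [-180.0, -0.0, 77.5]
wrist_force: [-0.5, 0.5, -0.0]
opening: 0.0854
grasp_force: 0.0
```

Run:
```python
from m import *
o=bot.get_obs();p=viewer.camera('wrist');C=cloud(p,o)
hsv=cv2.cvtColor(p['color'],cv2.COLOR_RGB2HSV)
cv2.imwrite('pics/w1.png',p['color'][:,:,::-1]);np.savez('w1.npz',C=C,c=p['color'])
for t in ['grip','bar']:
    q=finder.pinpoint(p,t)[0];print(t,q,pt(p,q['position'],o))
m=(cv2.inRange(hsv,(100,120,60),(125,255,255))>0)&(C[...,2]>.24)&(C[...,2]<.27)&(np.linalg.norm(C[...,:2]-[.49,-.3],axis=2)<.06)
if m.sum(): print('grip',m.sum(),np.median(C[m],0),cv2.minAreaRect((C[m][:,:2]*1000).astype(np.float32)))
# open hook high points in top view
P=np.load('open.npy');k=(P[:,2]>.245)&(P[:,2]<.275);print('top grip',np.median(P[k],0),cv2.minAreaRect((P[k][:,:2]*1000).astype(np.float32)))
```

```text
grip {'position': [343.0, 131.1], 'p': 0.75} [ 0.4836 -0.3025  0.0935]
bar {'position': [357.0, 150.5], 'p': 0.98} [ 0.4867 -0.3061  0.2002]
grip 1027 [ 0.4889 -0.3066  0.2604] ((489.5216979980469, -308.499267578125), (29.675527572631836, 11.876424789428711), 80.80525207519531)
top grip [ 0.4902 -0.3087  0.2609] ((491.2808837890625, -308.5168151855469), (29.925752639770508, 12.521842956542969), 79.8779525756836)
```

View pics/w1.png

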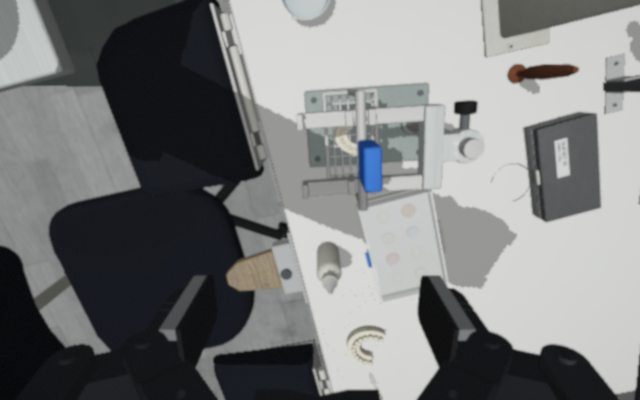

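The wrist view shows the blue grip at ≈(370,166), the bar running through (357,150) and the prongs pointing left. Depth puts the grip centre at (0.490, −0.3085), its top at 0.261 and the basket yaw at about −9.7°.

Request:
{"name": "move_arm", "arguments": {
  "offset": [
    [1.5,1.9,0],
    [1.56,1.83,0],
    [0,0,0],
    [0,0,3],
    [0,0,3]
  ],
  "twist": [
    [0,0,-0.049],
    [0,0,0],
    [0,0,0],
    [0,0,0],
    [0,0,0]
  ],
  "grip": [1,1,1,1,1]
}}

```text
time: 3.9
ee_pos: [0.4896, -0.3116, 0.3033]
tcp_rot: [179.9, 0.1, 80.1]
wrist_force: [0.1, 0.1, 0.3]
opening: 0.0856
grasp_force: 0.0
```

Request:
{"name": "move_arm", "arguments": {
  "offset": [
    [0,0,3],
    [0,0,2],
    [0,0,0.6],
    [0,0,0],
    [0,0,0]
  ],
  "twist": [
    [0,0,0],
    [0,0,0],
    [0,0,0],
    [0,0,0],
    [0,0,0]
  ],
  "grip": [1,1,0.6,0.5,0.4]
}}

```text
time: 4.4
ee_pos: [0.4901, -0.311, 0.2488]
tcp_rot: [179.9, 0.0, 80.1]
wrist_force: [0.2, -0.2, 0.4]
opening: 0.0441
grasp_force: 0.0
```

Request:
{"name": "move_arm", "arguments": {
  "offset": [
    [0.25,0.05,0.2],
    [0,0,0],
    [0,0,0],
    [0,0,0],
    [0,0,0]
  ],
  "twist": [
    [0,0,0],
    [0,0,0],
    [0,0,0],
    [0,0,0],
    [0,0,0]
  ],
  "grip": [0.3,0.2,0.1,0,0],
  "force": 60
}}

```text
time: 4.9
ee_pos: [0.4913, -0.308, 0.246]
tcp_rot: [180.0, 0.0, 80.2]
wrist_force: [-2.0, 1.0, 4.5]
opening: 0.0112
grasp_force: 58.8
```

Request:
{"name": "move_arm", "arguments": {
  "offset": [
    [0,0,0],
    [0,0,0]
  ],
  "twist": [
    [0,0,0],
    [0,0,0]
  ],
  "grip": [0,0]
}}

```text
time: 5.1
ee_pos: [0.4913, -0.308, 0.246]
tcp_rot: [180.0, 0.0, 80.2]
wrist_force: [-2.0, 0.9, 6.0]
opening: 0.0113
grasp_force: 58.8
```

Run:
```python
from m import *
P=np.load('spr.npy')
# rotate into stand frame guess and fit
yaw=np.radians(-2.8);c=np.array([.529,-.0003])
L=(P[:,:2]-c)@np.array([[np.cos(yaw),-np.sin(yaw)],[np.sin(yaw),np.cos(yaw)]])
for s in (1,-1):
    for a,b in [(-.06,-.05),(-.048,-.04),(-.04,-.032),(-.032,-.022),(-.02,-.01),(-.01,0),(0,.01),(.01,.02),(.021,.03),(.03,.045)]:
        k=(L[:,0]>a)&(L[:,0]<b)&(abs(L[:,1]*s-.028)<.01)
        if k.sum(): print(s,a,k.sum(),'y',np.median(L[k,1])*1e3,'z med',np.median(P[k,2])*1e3,'p90',np.percentile(P[k,2],90)*1e3)
k=(L[:,0]<-.03);print('tip x',np.percentile(L[k,0],[0,2,5]))
k=(L[:,0]>.052);print('beam',np.median(P[k],0))
Q=np.load('open.npy');yaw=np.radians(-9.7);c=np.array([.4905,-.3085])
L=(Q[:,:2]-c)@np.array([[np.cos(yaw),-np.sin(yaw)],[np.sin(yaw),np.cos(yaw)]])
for s in (1,-1):
    for a,b in [(-.045,-.03),(-.03,-.015),(.015,.03),(.03,.045)]:
        k=(L[:,0]>a)&(L[:,0]<b)&(abs(L[:,1]*s-.028)<.015)&(Q[:,2]>.18)
        if k.sum(): print('open',s,a,k.sum(),'y',np.median(L[k,1])*1e3,'z',np.median(Q[k,2])*1e3,np.percentile(Q[k,2],90)*1e3)
```

```text
1 -0.06 5 y 28.09880175662389 z med 195.04036608661823 p90 198.23501828405887
1 -0.048 19 y 25.385819534559264 z med 195.52516435257905 p90 198.97362514624453
1 -0.04 17 y 26.354795595568163 z med 195.01097642254183 p90 197.45965306184252
1 -0.032 27 y 26.779166782594704 z med 193.95029420457232 p90 196.51680967700034
1 -0.02 34 y 24.92279058601712 z med 213.004608549623 p90 216.57434436974486
1 -0.01 32 y 25.67242915719087 z med 211.77937170710803 p90 215.4663102826903
1 0 31 y 24.571086169173803 z med 211.93160826997493 p90 215.0543571311927
1 0.01 29 y 25.300042359240248 z med 212.10364183281948 p90 214.98326090594514
1 0.021 31 y 24.28856226097452 z med 212.09863790971673 p90 215.3926849304715
1 0.03 43 y 25.066909409392633 z med 212.35969230887886 p90 215.498002966799
-1 -0.06 4 y -28.554793757334576 z med 184.49240679742252 p90 195.32824833235279
-1 -0.048 20 y -29.762373407870616 z med 194.68906480086312 p90 199.66588020220246
-1 -0.04 17 y -29.70942078826937 z med 194.3646240999366 p90 196.23714366900722
-1 -0.032 26 y -29.52283842828119 z med 193.90494433393923 p90 197.15364
[... 472 characters left out ...]
 215.49367076407282
tip x [-0.0513 -0.0511 -0.0506]
beam [ 0.6118 -0.0137  0.2105]
open 1 -0.045 30 y 27.23665008460625 z 195.5355169832125 199.03659113225783
open 1 -0.03 30 y 27.155325717986585 z 194.96560063142155 199.01106729020532
open 1 0.015 29 y 28.42426575969323 z 196.1276598772803 197.27678238214915
open 1 0.03 32 y 28.478244074810345 z 195.44732483096217 198.68519545297528
open -1 -0.045 31 y -28.885442169656496 z 196.42352721824176 199.89308327653865
open -1 -0.03 32 y -28.644811198155658 z 195.0852781800031 197.5124985324349
open -1 0.015 32 y -27.181203970125626 z 196.42486418707827 198.96281558696725
open -1 0.03 30 y -27.563990245983938 z 194.79336720287833 197.21834444644418
```

Grasped (11.3 mm opening, 59 N). From depth, the spring run is ≈194.5 mm high with its origin at ≈(0.5288, −0.003) and yaw ≈ −3.2°. Next I lift 25 mm and back out along the open hook's −x.

Request:
{"name": "move_arm", "arguments": {
  "offset": [
    [0,0,-0.3],
    [0,0,-0.7],
    [0,0,-0.8],
    [0,0,-0.5],
    [0,0,-0.2]
  ],
  "twist": [
    [0,0,0],
    [0,0,0],
    [0,0,0],
    [0,0,0],
    [0,0,0]
  ],
  "grip": [0,0,0,0,0]
}}

```text
time: 5.6
ee_pos: [0.4914, -0.3081, 0.2711]
tcp_rot: [180.0, 0.0, 80.1]
wrist_force: [0.7, 0.4, -5.3]
opening: 0.0114
grasp_force: 58.4
```

Request:
{"name": "move_arm", "arguments": {
  "offset": [
    [0,0,0],
    [0,-0.4,0],
    [0,-1,0],
    [0,-1.6,0],
    [0,-1.8,0]
  ],
  "twist": [
    [0,0,0],
    [0,0,0],
    [0,0,0],
    [0,0,0],
    [0,0,0]
  ],
  "grip": [0,0,0,0,0]
}}

```text
time: 6.1
ee_pos: [0.4428, -0.2995, 0.2699]
tcp_rot: [-180.0, -0.0, 80.2]
wrist_force: [-0.6, -0.9, -5.0]
opening: 0.0114
grasp_force: 58.6
```

Request:
{"name": "move_arm", "arguments": {
  "offset": [
    [0,-1.8,0],
    [0,-1.7,0],
    [0,-1.2,0],
    [0,-0.7,0],
    [0,-0.3,0]
  ],
  "twist": [
    [0,0,0],
    [0,0,0],
    [0,0,0],
    [0,0,0],
    [0,0,0]
  ],
  "grip": [0,0,0,0,0]
}}

```text
time: 6.6
ee_pos: [0.3872, -0.2899, 0.2705]
tcp_rot: [180.0, 0.0, 80.1]
wrist_force: [0.4, 0.4, -4.5]
opening: 0.0112
grasp_force: 58.6
```

Request:
{"name": "move_arm", "arguments": {
  "offset": [
    [0.4,0,0],
    [1,0,0],
    [1.6,0,0],
    [2,0.1,0],
    [2.2,0.2,0]
  ],
  "twist": [
    [0,0,0],
    [0,0,-0.01],
    [0,0,-0.02],
    [0,0,-0.02],
    [0,0,-0.02]
  ],
  "grip": [0,0,0,0,0]
}}

```text
time: 7.1
ee_pos: [0.4017, -0.218, 0.27]
tcp_rot: [-180.0, -0.0, 84.2]
wrist_force: [0.3, 0.1, -5.2]
opening: 0.0114
grasp_force: 58.6
```

Request:
{"name": "move_arm", "arguments": {
  "offset": [
    [2.4,0.2,0],
    [2.4,0.2,0],
    [2.4,0.2,0],
    [2.4,0.2,0],
    [2.4,0.2,0]
  ],
  "twist": [
    [0,0,-0.02],
    [0,0,-0.02],
    [0,0,-0.005],
    [0,0,0],
    [0,0,0]
  ],
  "grip": [0,0,0,0,0]
}}

```text
time: 7.6
ee_pos: [0.4202, -0.0985, 0.2702]
tcp_rot: [-180.0, -0.0, 86.8]
wrist_force: [0.7, 0.8, -4.5]
opening: 0.0114
grasp_force: 58.6
```

Request:
{"name": "move_arm", "arguments": {
  "offset": [
    [2.4,0.2,0],
    [2.1,0.1,0],
    [1.5,0.1,0],
    [1,0,0],
    [0.4,0,0]
  ],
  "twist": [
    [0,0,0],
    [0,0,0],
    [0,0,0],
    [0,0,0],
    [0,0,0]
  ],
  "grip": [0,0,0,0,0]
}}

```text
time: 8.1
ee_pos: [0.4281, -0.0254, 0.2702]
tcp_rot: [-180.0, -0.0, 86.8]
wrist_force: [-0.2, 0.5, -4.7]
opening: 0.0116
grasp_force: 58.6
```

Request:
{"name": "move_arm", "arguments": {
  "offset": [
    [0,0,0],
    [0,0,0],
    [0,0,0]
  ],
  "twist": [
    [0,0,0],
    [0,0,0],
    [0,0,0]
  ],
  "grip": [0,0,0]
}}

```text
time: 8.4
ee_pos: [0.428, -0.0271, 0.2703]
tcp_rot: [-180.0, 0.0, 86.7]
wrist_force: [-0.5, 0.3, -4.7]
opening: 0.0112
grasp_force: 58.6
```

Run:
```python
from m import *
o=bot.get_obs();print(o['ee_pos'],o['tcp_rot'],o['wrist_force'])
p=viewer.camera('wrist');C=cloud(p,o)
cv2.imwrite('pics/w2.png',p['color'][:,:,::-1]);np.savez('w2.npz',C=C,c=p['color'])
hsv=cv2.cvtColor(p['color'],cv2.COLOR_RGB2HSV)
m=((cv2.inRange(hsv,(0,150,60),(6,255,255))>0)|(cv2.inRange(hsv,(172,150,60),(179,255,255))>0))&(C[...,2]>.15)&(C[...,2]<.25)
n,l=cv2.connectedComponents(m.astype(np.uint8))
for i in range(1,n):
    k=l==i
    if k.sum()>20: print('red',k.sum(),np.median(C[k],0),C[k].min(0),C[k].max(0))
for t in ['grip','bar','mouth','seat_axis']:
    q=finder.pinpoint(p,t);print(t,q[:1])
```

```text
[ 0.428  -0.0271  0.2703] [-179.9986    0.0059   86.6919] [-0.4638  0.2932 -4.6788]
red 1744 [0.5281 0.0269 0.2125] [0.5074 0.0204 0.21  ] [0.5479 0.0331 0.2169]
red 1307 [ 0.5257 -0.0283  0.2125] [ 0.5053 -0.0347  0.2098] [ 0.5452 -0.0221  0.2169]
grip [{'position': [315.4, 304.9], 'p': 0.91}]
bar []
mouth [{'position': [434.2, 188.7], 'p': 0.65}]
seat_axis [{'position': [493.9, 185.9], 'p': 0.83}]
```

View pics/w2.png

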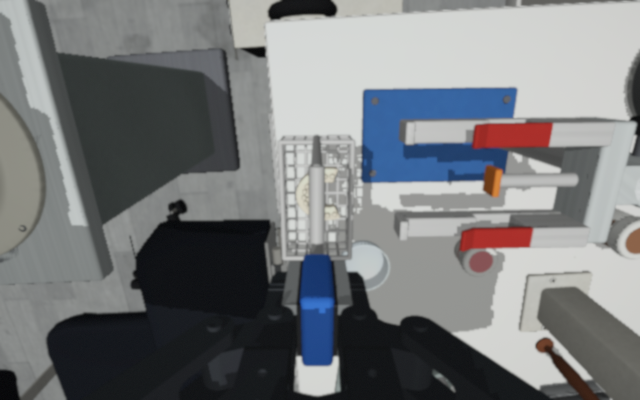

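The wrist view shows the basket hanging straight below the gripper (bar ≈(316,200), cast inside). The roofs are at ≈(512,134) and (497,238), and the orange keeper is at (492,181).

Run:
```python
from m import *
D=np.load('w2.npz');C=D['C']
P=C.reshape(-1,3);P=P[(P[:,2]>.17)&(P[:,2]<.225)&(P[:,0]>.46)&(P[:,0]<.64)&(abs(P[:,1])<.06)]
yaw=np.radians(-2.8);c=np.array([.527,-.0008])
L=(P[:,:2]-c)@np.array([[np.cos(yaw),-np.sin(yaw)],[np.sin(yaw),np.cos(yaw)]])
for a in np.arange(-.055,.05,.007):
    r=[]
    for s in (1,-1):
        k=(L[:,0]>a)&(L[:,0]<a+.007)&(abs(L[:,1]*s-.028)<.012)
        if k.sum()>5: r+=[k.sum(),np.percentile(L[k,1],[3,97]).mean()*1e3,np.median(P[k,2])*1e3]
    print(round(a*1e3),np.round(r,1))
k=abs(abs(L[:,1])-.028)<.008;k&=L[:,0]<-.03
for s in (1,-1): print('tip',np.percentile(L[k&(L[:,1]*s>0),0],[1,5]))
# bar in the basket
B=C.reshape(-1,3);B=B[(B[:,2]>.21)&(B[:,2]<.24)&(B[:,0]>.40)&(B[:,0]<.45)&(B[:,1]>-.01)&(B[:,1]<.03)]
print('bar',len(B),np.median(B,0),B[:,2].max(),np.polyfit(B[:,1],B[:,0],1))
```

```text
-55 [254.   27.6 196.2 214.  -28.  194.5]
-48 [246.   27.5 194.9 279.  -27.9 194.5]
-41 [305.   27.5 194.2 296.  -28.  194. ]
-34 [304.   27.5 194.3 292.  -27.9 194.1]
-27 [350.   27.5 194.5 303.  -27.8 194.2]
-20 [605.   27.6 195.9 543.  -27.9 195. ]
-13 [444.   27.6 212.2 525.  -27.7 210.9]
-6 [388.   27.6 212.2 414.  -27.7 211.8]
1 [411.   27.7 212.2 453.  -27.6 211.6]
8 [397.   27.9 212.2 467.  -27.6 211.5]
15 [464.   28.1 212.2 618.  -27.4 203.7]
22 [399.   28.  212.2 474.  -27.5 211.5]
29 [407.   28.2 212.1 482.  -27.6 211.4]
36 [403.   28.3 212.1 453.  -27.2 211.3]
43 [454.   25.5 212.  526.  -25.6 211.2]
50 [503.   25.  207.9 566.  -23.9 205.6]
tip [-0.0506 -0.0504]
tip [-0.0502 -0.0501]
bar 1066 [0.4294 0.0068 0.2262] 0.2283610876299213 [0.0462 0.429 ]
```

Request:
{"name": "move_arm", "arguments": {
  "offset": [
    [0.4,0,0],
    [0.8,0,0],
    [0.9,0,0],
    [0.6,0,0],
    [0.3,0,0]
  ],
  "twist": [
    [0,0,-0.005],
    [0,0,0],
    [0,0,0],
    [0,0,0],
    [0,0,0]
  ],
  "grip": [0,0,0,0,0]
}}

```text
time: 9.15
ee_pos: [0.4296, 0.0043, 0.2703]
tcp_rot: [-180.0, -0.0, 87.1]
wrist_force: [0.3, 0.2, -3.2]
opening: 0.0114
grasp_force: 58.6
```

Request:
{"name": "move_arm", "arguments": {
  "offset": [
    [0,0.4,0],
    [0,1,0.1],
    [0,1.4,0.2],
    [0,1.4,0.3],
    [0,1.1,0.3]
  ],
  "twist": [
    [0,0,0],
    [0,0,0],
    [0,0,0],
    [0,0,0],
    [0,0,0]
  ],
  "grip": [0,0,0,0,0]
}}

```text
time: 9.65
ee_pos: [0.4839, 0.0003, 0.2608]
tcp_rot: [-180.0, 0.0, 87.0]
wrist_force: [-0.6, -0.8, -4.8]
opening: 0.0114
grasp_force: 58.6
```

Request:
{"name": "move_arm", "arguments": {
  "offset": [
    [0,0.7,0.1],
    [0,0.3,0],
    [0,0.1,0],
    [0,0,0],
    [0,0,0]
  ],
  "twist": [
    [0,0,0],
    [0,0,0],
    [0,0,0],
    [0,0,0],
    [0,0,0]
  ],
  "grip": [0,0,0,0,0]
}}

```text
time: 10.15
ee_pos: [0.4933, 0.0001, 0.2606]
tcp_rot: [180.0, -0.0, 87.0]
wrist_force: [-0.5, -0.1, -4.9]
opening: 0.0107
grasp_force: 58.6
```

Run:
```python
from m import *
o=bot.get_obs();print(o['ee_pos'],o['tcp_rot'],o['wrist_force'],o['torque'])
p=viewer.camera('wrist');C=cloud(p,o)
cv2.imwrite('pics/w3.png',p['color'][:,:,::-1])
hsv=cv2.cvtColor(p['color'],cv2.COLOR_RGB2HSV)
m=((cv2.inRange(hsv,(0,150,60),(6,255,255))>0)|(cv2.inRange(hsv,(172,150,60),(179,255,255))>0))&(C[...,2]>.15)&(C[...,2]<.25)
n,l=cv2.connectedComponents(m.astype(np.uint8))
for i in range(1,n):
    k=l==i
    if k.sum()>20: print('red',k.sum(),np.median(C[k],0),C[k].min(0),C[k].max(0))
t=o['ee_pos']
B=C.reshape(-1,3);B=B[(B[:,2]>.205)&(B[:,2]<.23)&(abs(B[:,0]-t[0])<.012)&(B[:,1]-t[1]>.018)&(B[:,1]-t[1]<.046)]
if len(B): print('bar',len(B),np.median(B,0),B[:,2].max(),np.polyfit(B[:,1],B[:,0],1))
```

```text
[0.4933 0.0001 0.2606] [179.978   -0.0015  87.023 ] [-0.5065 -0.1321 -4.8938] [-0.0256 -0.0415  0.0117]
red 1643 [0.5279 0.0274 0.2125] [0.5081 0.0209 0.2102] [0.5472 0.0334 0.2167]
red 847 [ 0.5321 -0.0281  0.2124] [ 0.5184 -0.0347  0.2099] [ 0.5448 -0.0223  0.2142]
bar 931 [0.4944 0.0328 0.2166] 0.2188808538361468 [0.0457 0.4929]
```

View pics/w3.png

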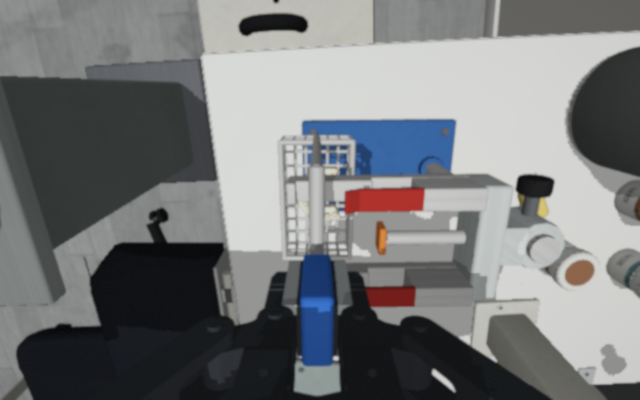

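The wrist view shows the bar over the prongs, just in front of the roofs (roof fronts ≈(347,200) and (368,296)). The bar is at local x ≈ −33.6 mm. Next I lower it to touch.

Request:
{"name": "move_arm", "arguments": {
  "offset": [
    [0,0,0.4],
    [0,0,0.6],
    [0,0,0.3],
    [0,0,0.1],
    [0,0,0]
  ],
  "twist": [
    [0,0,0],
    [0,0,0],
    [0,0,0],
    [0,0,0],
    [0,0,0]
  ],
  "grip": [0,0,0,0,0]
}}

```text
time: 10.7
ee_pos: [0.4934, 0.0001, 0.246]
tcp_rot: [-180.0, 0.0, 87.0]
wrist_force: [0.1, -0.9, -5.2]
opening: 0.0114
grasp_force: 58.6
```

Request:
{"name": "move_arm", "arguments": {
  "offset": [
    [0,0,0.05],
    [0,0,0],
    [0,0,0.05],
    [0,0,0]
  ],
  "twist": [
    [0,0,0],
    [0,0,0],
    [0,0,0],
    [0,0,0]
  ],
  "grip": [0,0,0,0]
}}

```text
time: 11.1
ee_pos: [0.4936, 0.0, 0.2456]
tcp_rot: [180.0, -0.0, 87.0]
wrist_force: [-0.0, -0.8, -2.5]
opening: 0.0114
grasp_force: 58.8
```

Contact at TCP z ≈ 0.2457, with half the weight on the run. Next I slide in.

Request:
{"name": "move_arm", "arguments": {
  "offset": [
    [0,0.2,0],
    [0,0.4,0],
    [0,0.4,0],
    [0,0.4,0],
    [0,0.3,0]
  ],
  "twist": [
    [0,0,0],
    [0,0,0],
    [0,0,0],
    [0,0,0],
    [0,0,0]
  ],
  "grip": [0,0,0,0,0]
}}

```text
time: 11.6
ee_pos: [0.5107, -0.0008, 0.2455]
tcp_rot: [-180.0, -0.0, 87.0]
wrist_force: [-4.0, -0.6, 1.1]
opening: 0.0114
grasp_force: 59.5
```

Request:
{"name": "move_arm", "arguments": {
  "offset": [
    [0,0.2,0],
    [0,0.2,0],
    [0,0.2,0],
    [0,0.2,0],
    [0,0.1,0]
  ],
  "twist": [
    [0,0,0],
    [0,0,0],
    [0,0,0],
    [0,0,0],
    [0,0,0]
  ],
  "grip": [0,0,0,0,0]
}}

```text
time: 12.1
ee_pos: [0.5196, -0.0013, 0.2455]
tcp_rot: [180.0, -0.0, 87.0]
wrist_force: [-5.5, -0.5, 2.7]
opening: 0.0117
grasp_force: 59.7
```

Request:
{"name": "move_arm", "arguments": {
  "offset": [
    [0,0,-0.1],
    [0,0,0]
  ],
  "twist": [
    [0,0,0],
    [0,0,0]
  ],
  "grip": [0,0]
}}

```text
time: 12.3
ee_pos: [0.5199, -0.0013, 0.2458]
tcp_rot: [180.0, 0.0, 87.0]
wrist_force: [-0.3, 0.0, -5.3]
opening: 0.0114
grasp_force: 58.6
```

Request:
{"name": "move_arm", "arguments": {
  "offset": [
    [0,0.1,0],
    [0,0.1,0],
    [0,0,0]
  ],
  "twist": [
    [0,0,0],
    [0,0,0],
    [0,0,0]
  ],
  "grip": [0,0,0]
}}

```text
time: 12.6
ee_pos: [0.5217, -0.0014, 0.246]
tcp_rot: [-180.0, -0.0, 87.0]
wrist_force: [-0.4, -0.6, -4.3]
opening: 0.0117
grasp_force: 58.6
```

Request:
{"name": "move_arm", "arguments": {
  "offset": [
    [0,0.1,0],
    [0,0.1,0],
    [0,0.1,0],
    [0,0,0]
  ],
  "twist": [
    [0,0,0],
    [0,0,0],
    [0,0,0],
    [0,0,0]
  ],
  "grip": [0,0,0,0]
}}

```text
time: 13.0
ee_pos: [0.5244, -0.0016, 0.2463]
tcp_rot: [-180.0, -0.0, 87.0]
wrist_force: [-1.3, 0.9, -5.3]
opening: 0.0112
grasp_force: 58.7
```

Request:
{"name": "move_arm", "arguments": {
  "offset": [
    [0,0.1,0],
    [0,0.1,0],
    [0,0.1,0],
    [0,0,0]
  ],
  "twist": [
    [0,0,0],
    [0,0,0],
    [0,0,0],
    [0,0,0]
  ],
  "grip": [0,0,0,0]
}}

```text
time: 13.4
ee_pos: [0.5275, -0.0017, 0.2462]
tcp_rot: [-180.0, -0.0, 87.0]
wrist_force: [-3.1, 0.5, -3.8]
opening: 0.0112
grasp_force: 58.7
```

Request:
{"name": "move_arm", "arguments": {
  "offset": [
    [0,0.1,0],
    [0,0.1,0],
    [0,0.05,0],
    [0,0,0]
  ],
  "twist": [
    [0,0,0],
    [0,0,0],
    [0,0,0],
    [0,0,0]
  ],
  "grip": [0,0,0,0]
}}

```text
time: 13.8
ee_pos: [0.53, -0.0018, 0.2462]
tcp_rot: [-180.0, -0.0, 87.0]
wrist_force: [-3.6, 1.5, -4.4]
opening: 0.0116
grasp_force: 58.7
```

Request:
{"name": "move_arm", "arguments": {
  "offset": [
    [0,0,0.1],
    [0,0,0.1],
    [0,0,0]
  ],
  "twist": [
    [0,0,0],
    [0,0,0],
    [0,0,0]
  ],
  "grip": [0,0,0]
}}

```text
time: 14.1
ee_pos: [0.5299, -0.0019, 0.2442]
tcp_rot: [-180.0, 0.0, 87.0]
wrist_force: [-2.7, 0.3, -3.9]
opening: 0.0114
grasp_force: 58.8
```

It has passed below run level (0.2457) without touching, so it is in the pocket. I keep lowering.

Request:
{"name": "move_arm", "arguments": {
  "offset": [
    [0,0,0.1],
    [0,0,0.1],
    [0,0,0.1],
    [0,0,0]
  ],
  "twist": [
    [0,0,0],
    [0,0,0],
    [0,0,0],
    [0,0,0]
  ],
  "grip": [0,0,0,0]
}}

```text
time: 14.5
ee_pos: [0.5299, -0.0019, 0.2411]
tcp_rot: [-180.0, 0.0, 87.0]
wrist_force: [-3.3, 0.5, -3.3]
opening: 0.0113
grasp_force: 58.7
```

Request:
{"name": "move_arm", "arguments": {
  "offset": [
    [0,0,0.05],
    [0,0,0],
    [0,0,0.05],
    [0,0,0]
  ],
  "twist": [
    [0,0,0],
    [0,0,0],
    [0,0,0],
    [0,0,0]
  ],
  "grip": [0,0,0,0]
}}

```text
time: 14.9
ee_pos: [0.53, -0.0018, 0.2402]
tcp_rot: [-180.0, -0.0, 87.0]
wrist_force: [-2.9, -0.2, -3.5]
opening: 0.0115
grasp_force: 58.8
```

Request:
{"name": "move_arm", "arguments": {
  "offset": [
    [0,0,0.05],
    [0,0,0],
    [0,0,0]
  ],
  "twist": [
    [0,0,0],
    [0,0,0],
    [0,0,0]
  ],
  "grip": [0,0,0]
}}

```text
time: 15.2
ee_pos: [0.53, -0.0019, 0.2398]
tcp_rot: [-180.0, 0.0, 87.0]
wrist_force: [-2.2, -0.1, -3.4]
opening: 0.0115
grasp_force: 58.8
```

Request:
{"name": "move_arm", "arguments": {
  "offset": [
    [0,-0.05,0],
    [0,-0.05,0],
    [0,-0.05,0],
    [0,0,0]
  ],
  "twist": [
    [0,0,0],
    [0,0,0],
    [0,0,0],
    [0,0,0]
  ],
  "grip": [0,0,0,0]
}}

```text
time: 15.6
ee_pos: [0.5284, -0.0018, 0.2398]
tcp_rot: [180.0, 0.0, 87.0]
wrist_force: [-2.2, 0.0, -3.1]
opening: 0.0113
grasp_force: 58.8
```

Request:
{"name": "move_arm", "arguments": {
  "offset": [
    [0,-0.05,0],
    [0,-0.05,0],
    [0,0,0]
  ],
  "twist": [
    [0,0,0],
    [0,0,0],
    [0,0,0]
  ],
  "grip": [0,0,0]
}}

```text
time: 15.9
ee_pos: [0.5277, -0.0018, 0.2398]
tcp_rot: [180.0, 0.0, 87.0]
wrist_force: [-0.3, 0.2, -4.2]
opening: 0.0113
grasp_force: 58.7
```

Request:
{"name": "move_arm", "arguments": {
  "offset": [
    [0,-0.05,0],
    [0,-0.05,0],
    [0,0,0]
  ],
  "twist": [
    [0,0,0],
    [0,0,0],
    [0,0,0]
  ],
  "grip": [0,0,0]
}}

```text
time: 16.2
ee_pos: [0.5274, -0.0018, 0.2398]
tcp_rot: [179.9, 0.0, 87.0]
wrist_force: [6.7, -0.8, -6.8]
opening: 0.0117
grasp_force: 58.7
```

Front wall felt at x ≈ 0.5277, so the bar is captive in the pocket. I ease off 1 mm, then lower it to the floor.

Request:
{"name": "move_arm", "arguments": {
  "offset": [
    [0,0.1,0],
    [0,0,0]
  ],
  "twist": [
    [0,0,0],
    [0,0,0]
  ],
  "grip": [0,0]
}}

```text
time: 16.4
ee_pos: [0.5276, -0.0018, 0.2398]
tcp_rot: [180.0, 0.0, 87.0]
wrist_force: [2.3, -0.9, -5.2]
opening: 0.0112
grasp_force: 58.9
```

Request:
{"name": "move_arm", "arguments": {
  "offset": [
    [0,0,0.05],
    [0,0,0],
    [0,0,0]
  ],
  "twist": [
    [0,0,0],
    [0,0,0],
    [0,0,0]
  ],
  "grip": [0,0,0]
}}

```text
time: 16.7
ee_pos: [0.5277, -0.0017, 0.2397]
tcp_rot: [179.9, -0.0, 87.0]
wrist_force: [1.8, -0.1, -1.5]
opening: 0.011
grasp_force: 59.4
```

Floor contact at 0.2397, exactly 6 mm below the run, so it is seated. I release it gently.

Request:
{"name": "move_arm", "arguments": {
  "offset": [
    [0,0,0],
    [0,0,0]
  ],
  "twist": [
    [0,0,0],
    [0,0,0]
  ],
  "grip": [0,0],
  "force": 20
}}

```text
time: 16.9
ee_pos: [0.5276, -0.0017, 0.2396]
tcp_rot: [180.0, -0.0, 87.0]
wrist_force: [2.9, -1.0, -0.9]
opening: 0.0112
grasp_force: 59.6
```

Request:
{"name": "move_arm", "arguments": {
  "offset": [
    [0,0,0],
    [0,0,0],
    [0,0,0],
    [0,0,0]
  ],
  "twist": [
    [0,0,0],
    [0,0,0],
    [0,0,0],
    [0,0,0]
  ],
  "grip": [0.2,0.25,0.35,0.45]
}}

```text
time: 17.3
ee_pos: [0.5274, -0.0017, 0.2393]
tcp_rot: [-180.0, -0.0, 87.0]
wrist_force: [0.4, -0.3, -0.3]
opening: 0.0383
grasp_force: 0.0
```

Run:
```python
from m import *
o=bot.get_obs();print(o['ee_pos'],o['opening'],o['wrist_force'])
for n,(a,b,c,d) in {'side':(100,260,220,400),'top':(120,260,180,380)}.items():
    p=viewer.camera(n);cv2.imwrite(f'pics/{n}5.png',cv2.resize(p['color'][a:b,c:d,::-1],None,fx=3.2,fy=3.2,interpolation=2))
```

```text
[ 0.5274 -0.0017  0.2393] 0.03834114261387908 [ 0.3724 -0.296  -0.3034]
```

View pics/side5.png

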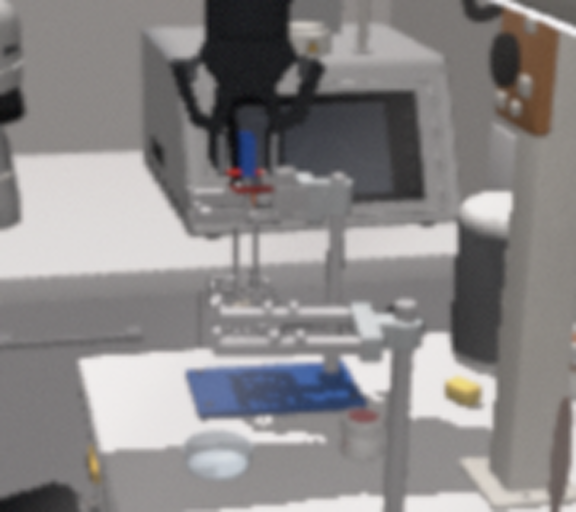

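The side view shows the basket hanging on the spring hook, with the blue grip at crop ≈(247,152) just above the red roofs and the fingers open on either side. I back off straight up.

Request:
{"name": "move_arm", "arguments": {
  "offset": [
    [0,0,-0.5],
    [0,0,-1.5],
    [0,0,-3],
    [0,0,-4],
    [0,0,-3]
  ],
  "twist": [
    [0,0,0],
    [0,0,0],
    [0,0,0],
    [0,0,0],
    [0,0,0]
  ],
  "grip": [0.5,0.5,0.5,0.5,0.5]
}}

```text
time: 17.9
ee_pos: [0.5272, -0.0017, 0.3618]
tcp_rot: [179.9, -0.0, 87.0]
wrist_force: [-0.0, -0.1, -0.3]
opening: 0.0427
grasp_force: 0.0
```

Request:
{"name": "move_arm", "arguments": {
  "offset": [
    [0,-1,0],
    [0,-2.5,0],
    [0,-2.5,0],
    [0,-1,0],
    [0,0,0]
  ],
  "twist": [
    [0,0,0],
    [0,0,0],
    [0,0,0],
    [0,0,0],
    [0,0,0]
  ],
  "grip": [0.5,0.5,0.5,0.5,0.5]
}}

```text
time: 18.4
ee_pos: [0.4567, 0.002, 0.3599]
tcp_rot: [179.9, -0.0, 87.0]
wrist_force: [0.2, -0.6, 0.6]
opening: 0.0429
grasp_force: 0.0
```

Run:
```python
from m import *
o=bot.get_obs();print(o['ee_pos'],o['opening'],o['wrist_force'])
p=viewer.camera('wrist');C=cloud(p,o);cv2.imwrite('pics/w6.png',p['color'][:,:,::-1])
hsv=cv2.cvtColor(p['color'],cv2.COLOR_RGB2HSV)
m=(cv2.inRange(hsv,(100,120,60),(125,255,255))>0)&(C[...,2]>.24)&(C[...,2]<.27)
print('grip',m.sum(),np.median(C[m],0),cv2.minAreaRect((C[m][:,:2]*1000).astype(np.float32)))
```

```text
[0.4567 0.002  0.3599] 0.04292961655314484 [ 0.2487 -0.6401  0.5558]
grip 952 [ 0.5252 -0.0007  0.2537] ((526.667236328125, -2.750629425048828), (30.316936492919922, 12.301952362060547), 88.69549560546875)
```

View pics/w6.png

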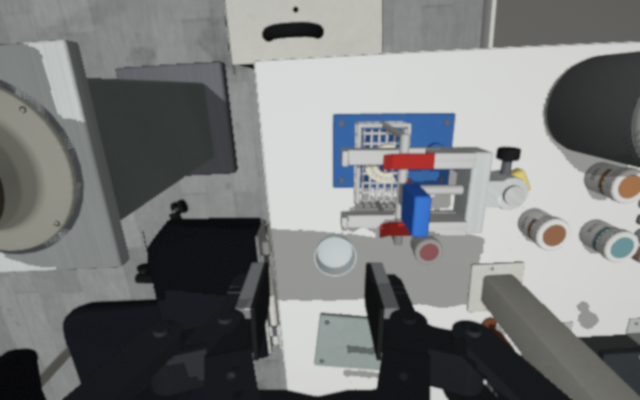

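The wrist view shows the bar under both red roofs, at ≈(408,160) and (395,230). The cast is in the basket, the jar and dish have not moved, and the grip top is at the seated height. I hand it in.

```bash
python3 -c "
from workcell import bot
print(bot.job_done())"
```

```text
the job is handed in; nothing more can be done
None
```

The basket with its cast hangs on the spring hook, seated in the pockets under the red roofs, and the gripper has let go and backed away. I handed the job in at about 18.5 s; no verdict came back.

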